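# Get the sharpening stone out from behind the glue bottle and the tin

### The arm

A 6-joint arm with a two-finger parallel gripper is mounted at the origin on the work surface. World frame = base frame: x ahead of the robot, y to its left, z up, the work surface at z = 0. Lengths are in m, angles in degrees, forces in N, time in s.
With the tool pointing down it reaches from about 0.25 to 0.725 m from the base axis. Payload 9.7 kg.
Tool frame: the origin (TCP) lies midway between the tips of the shut fingers; the grasp point (between the pads) lies 19 mm behind it; x points along the fingers, y is the direction in which the jaws open and shut, and the axes are right-handed (so a half turn about x gives the same grasp; the last joint's range is limited). The gripper opens to 85 mm and grips with 20 to 120 N. Pads are 22 mm wide; open, the fingers measure 114 mm over their backs; the gripper's body (76 mm by 85 mm) begins 54 mm behind the grasp point. The pads swing forward as they close: fully open they stand 13 mm farther back than shut.
Start: joints at [-68.411, 4.979, 10.078, 95.1, 0, 90], TCP at [0.202, -0.511, 0.231] pointing down, gripper open.
Joint ranges: [-179.16, 179.16], [-48.56, 103.87], [-65.8, 70.77], [-126.05, 130.52], [-82.76, 87.17], [-180, 180]. Speed limits (degrees/s): [127.2, 127.2, 147.25, 180, 180, 180].

### API

Orientations are given as [roll, pitch, yaw] about the fixed x, y, z axes, in that order (R = Rz(yaw) Ry(pitch) Rx(roll)).
In Python, from workcell import bot, cams gives the robot as it stands.
- The arm moves only by the tool apply_moves, never from a script. Its argument "commands" is a list of rows, each a list of 5 numbers: the shift along the tool's x, y, z in m, then the turn about the tool's x in rad, then the opening, from -1 (shut) to 1 (fully open). In form: [[tx, ty, tz, roll, hand], ...]. A call has 1 to 12 rows; each row is the pose to reach, as a shift and turn from the pose measured when the call began, along the tool's axes at that moment; what a row does not reach only later rows make up. A row lasts 1/10 s, in which the tool goes at most 50 mm and 8.59 degrees, less where a joint would pass 70% of its speed; a pose out of reach is approached as far as the arm can. A call with a gripper value outside its range is refused whole. The fingers move at their own pace and stop on an object; "newtons" is the grip in N (left out, the last holds). Time passes only in rows, so rows that repeat a pose let the fingers close. It gives the time, the measured TCP pose, the force and the opening at its end, in the units of the state.
- bot.get_obs(): the state, without advancing time (a new reading comes with each control period).
- cams.camera(name): name is "scene" or "top" or "wrist"; returns a dict with "frame" (480x640x3 uint8, blue, green, red), "depth" (480x640 float32, m along the optical axis (not along the pixel's ray), 0 where there is no reading), "camera_matrix" (3x3 intrinsics, pixels), "D" ([k1, k2, p1, p2, k3] as OpenCV has them; the pictures are not rectified), "R" (3x3) and "t" (3): a world point X has camera coordinates R X + t; the wrist camera has in their place "mount" (4x4, takes a point from camera to tool coordinates, whose origin is the TCP and whose axes are the tool frame's). Camera axes: x right, y down, z forward; pixel columns grow to the right and rows downward; lengths in m; the calibration is good to about 2 mm. A picture is of the moment at which its call begins: read the wrist's pose just before it.
- bot.job_done(): hands the job in, once; it reports no verdict.
Trained networks look in the newest picture that a camera, given by its name, has taken for a name from the list of things; names that differ only in an ending like _2 or _b are one class to them, and where a whole thing is asked for, a point or a joint stands for the part that bears it (a point fixed in the world has none). Each returns a list of dicts, best first, with "confidence" (0 to 1); they miss things now and then, are a little off and sometimes report something else, mostly with a low value. They report only what shows in the picture. A call takes as long as a camera call. They do not tell look-alikes from the thing itself.
- cams.spot_in(name, camera): "rect" ([left, top, right, bottom] in pixels, round what is visible of it).
The state is a dict: "time": time; "q": joint angles; "qd": joint speeds; "joint_efforts": joint torques, N m; "ee_pos": TCP position; "tcp_rot": TCP orientation; "wrist_force": force on the tool from outside, world axes, zero at the start; "torque": the same for the moment, N m; "opening": finger opening in m.
Only numpy, scipy, OpenCV 4.12 (cv2) and the standard library are available. Lean on these libraries where they do the work, as an engineer would, in place of code of your own. Each camera call takes 0.05 s, during which the arm holds its last target. There are 200 camera calls.

### The job

The sharpening stone lies behind the glue bottle and the square tin. First stand both of them upright in the shallow tray, then take the stone and lay it flat in its wooden holder, squarely in the middle between the two end cleats; only after that put the bottle back upright in the middle of the round seat and the tin back upright in the middle of the square seat. Leave the jar where it stands.

Things in the scene. Friction and masses are not known exactly. Their poses are not given: they have to be found in the camera images.
- glue_center (a point): Loose white glue bottle with a paper band: round, 62 mm in diameter up to 108 mm above its foot, then a cone and a thin nozzle, 140 mm tall in all, about 0.35 kg. Standing upright at the start, at the middle of the round seat. This point is on its axis, 70 mm above its foot; z up along the bottle.
- tin_center (a point): Loose bare-metal square tin with a paper band: 58 x 58 mm body, 126 mm high, with a black round cap (30 mm wide) to 140 mm in all, about 0.4 kg. Standing upright at the start, at the middle of the square seat. This point is on its axis, 70 mm above its foot; x and y square to its sides, z up.
- stone_center (a point): Loose grey sharpening stone with a reddish lower layer: a flat block, 150 mm long (its x), 50 mm wide (its y), 28 mm thick (its z), about 0.45 kg. It lies flat on the 3 mm thick green cutting mat (190 x 300 mm), on the far side (away from the robot) of the bottle and the tin, parallel to their row, about 11 mm behind them: too close for a gripper while they stand there. This point is its centre.
- round_seat: Round cork disc, 78 mm in diameter, 4 mm thick, fixed on the cutting mat: the glue bottle's seat. Origin at the centre of its underside (3 mm above the bench), so its top is 4 mm above the origin. It is beside the square seat, centres 94 mm apart; which of the two is left differs from start to start. z up.
- square_seat: Square plywood pad, 78 x 78 mm, 4 mm thick, fixed on the cutting mat: the tin's seat. Origin at the centre of its underside (3 mm above the bench); x and y along its sides, x pointing away from the robot towards the stone, y along the row of seats, z up.
- tray: Shallow open grey-painted tray, 250 mm (its x) by 130 mm (its y), rim 16 mm high, walls 6 mm, floor 6 mm thick, fixed on the bench on the robot's left or right, empty: the place to stand the bottle and the tin meanwhile. Origin at the centre of its underside, on the bench.
- holder: Dark wooden stone holder, fixed on the bench, on the other side from the tray: a board 230 mm (its x) by 80 mm (its y) by 18 mm, with a black rubber pad and at each end a cleat standing 12 mm higher. The cleats leave 174 mm between them along x for the stone's length; the long sides are open. Origin at the centre of its underside, on the bench; the stone lies on the board, 18 mm above the origin.
- jar: Loose amber glass jar with a steel lid, 52 mm in diameter, 75 mm tall, standing upright on the cutting mat near one end of the stone. To be left alone. Origin at the centre of its underside.
Mind the look-alikes: they are no part of the job. What is shaped like the part that bears glue_center but red is not meant. What is shaped like the part that bears tin_center but yellow is not meant.

How it is judged:
By the outcome, as a careful person would: the job done as asked, in the order asked, and still so for the second after the job is handed in, with the robot touching nothing.
It also fails if it takes over 118 s, if anything falls off the work surface, if the arm or the gripper's body presses on something with over 40 N, if the wrist force passes 120 N, or if a joint passes its speed limit or range.

## Working session

There is one attempt and no reset: what is moved stays moved. The work goes in short steps, Python scripts to look and compute and a tool call to move; the robot and the scene stay as the last step left them, time stands still between calls to the robot, and variables do not carry over. Pictures are saved under pics/ and viewed, about 12 in all and at most 16, crops included, and the job is handed in when it is done.

Besides the shell and the picture viewer there is one more tool, called after ">>>" as a command line: name --pt "numbers of a row" for each row, then --argument value for the rest. apply_moves: Moves the arm, as the interface text tells. Its arguments: {"type":"object","properties":{"commands":{"type":"array"},"newtons":{"type":"number"}},"required":["commands"]}

```bash
ls; mkdir -p pics
python3 - <<'E'
from workcell import bot,cams
import cv2,numpy as np
o=bot.get_obs();print({k:np.round(v,3).tolist() for k,v in o.items()})
for n in("top","scene"):
    c=cams.camera(n);cv2.imwrite(f"pics/{n}0.png",c["frame"]);np.savez(f"{n}0.npz",**c)
    print(n,c["R"],c["t"],c["camera_matrix"],c["D"])
    for k in["glue_center","tin_center","stone_center","round_seat","square_seat","tray","holder","jar"]:
        print(n,k,[(np.round(d["rect"]).tolist(),round(d["confidence"],2)) for d in cams.spot_in(k,n)[:3]])
E
```

```text
pics
{'time': 0.0, 'q': [-68.41, 5.011, 10.035, 95.1, -0.0, 90.002], 'qd': [0.096, -0.11, 0.041, -0.003, 0.069, -0.008], 'joint_efforts': [-0.002, -52.039, 46.48, 0.017, -0.0, -0.0], 'ee_pos': [0.202, -0.511, 0.231], 'tcp_rot': [-89.654, 89.924, 111.935], 'wrist_force': [0.967, 0.056, 0.209], 'torque': [0.002, 0.012, 0.0], 'opening': 0.085}
top [[-0.00963233 -0.99942086 -0.03263685]
 [-0.99883951  0.01115672 -0.04685245]
 [ 0.04718943  0.03214768 -0.99836851]] [0.02499953 0.44713411 0.97794068] [[466.87320096   0.         314.39304574]
 [  0.         466.87320096 238.32678017]
 [  0.           0.           1.        ]] [-0.02929091  0.          0.          0.          0.        ]
top glue_center [([232.0, 240.0, 274.0, 271.0], 0.76), ([281.0, 173.0, 320.0, 207.0], 0.59), ([144.0, 149.0, 218.0, 267.0], 0.34)]
top tin_center [([360.0, 250.0, 404.0, 298.0], 0.75), ([415.0, 295.0, 464.0, 337.0], 0.69), ([333.0, 170.0, 366.0, 210.0], 0.58)]
top stone_center [([293.0, 150.0, 363.0, 176.0], 0.62), ([327.0, 172.0, 367.0, 214.0], 0.46)]
top round_seat [([301.0, 184.0, 318.0, 215.0], 0.69)]
to
[... 504 characters left out ...]
      0.         0.         0.        ]
scene glue_center [([308.0, 265.0, 349.0, 330.0], 0.79), ([382.0, 233.0, 430.0, 298.0], 0.7)]
scene tin_center [([247.0, 231.0, 300.0, 312.0], 0.93), ([243.0, 126.0, 277.0, 187.0], 0.85), ([270.0, 161.0, 307.0, 236.0], 0.75)]
scene stone_center [([225.0, 300.0, 321.0, 364.0], 0.68), ([251.0, 286.0, 308.0, 317.0], 0.49)]
scene round_seat [([302.0, 309.0, 344.0, 336.0], 0.86), ([245.0, 233.0, 298.0, 311.0], 0.75)]
scene square_seat [([249.0, 283.0, 308.0, 317.0], 0.71)]
scene tray [([406.0, 292.0, 544.0, 467.0], 0.81)]
scene holder [([109.0, 183.0, 222.0, 280.0], 0.89), ([309.0, 265.0, 350.0, 330.0], 0.53)]
scene jar [([327.0, 344.0, 357.0, 392.0], 0.8)]
```

View pics/top0.png

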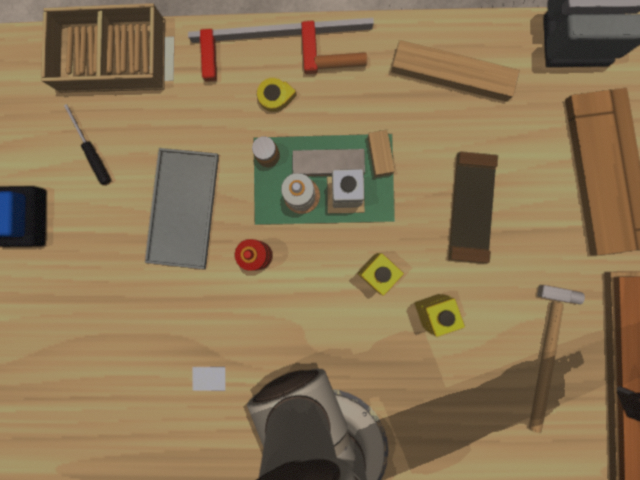

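View pics/scene0.png

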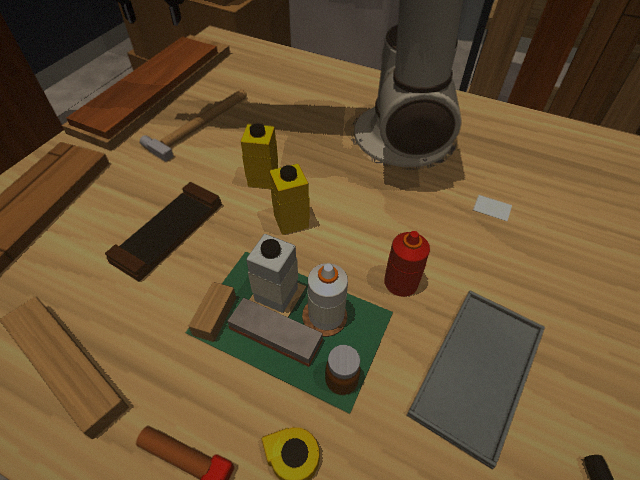

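Top: the white bottle is at (297,193) and the bare tin at (348,188). The stone lies behind them at (328,162), the jar at (265,151) and a wood offcut at (382,152). The tray is left and the holder right; the red bottle and yellow tins are look-alikes.

```bash
cat > h.py <<'E'
import numpy as np,cv2
def cloud(c,R=None,t=None):
    h,w=c["depth"].shape
    uv=np.stack(np.meshgrid(np.arange(w),np.arange(h)),-1).reshape(-1,1,2).astype(np.float32)
    n=cv2.undistortPoints(uv,c["camera_matrix"],c["D"]).reshape(h,w,2)
    d=c["depth"];P=np.dstack([n[...,0]*d,n[...,1]*d,d])
    R=c["R"] if R is None else R; t=c["t"] if t is None else t
    W=(P-t)@R   # R^T (P-t)
    W[d==0]=np.nan
    return W
def plane(c,uv,z):
    n=cv2.undistortPoints(np.array(uv,np.float32).reshape(-1,1,2),c["camera_matrix"],c["D"]).reshape(-1,2)
    r=np.c_[n,np.ones(len(n))]@c["R"]; o=-c["R"].T@c["t"]
    return o+r*((z-o[2])/r[:,2])[:,None]
def rectfit(xy):
    (cx,cy),(a,b),th=cv2.minAreaRect((xy*1000).astype(np.float32))
    return np.round([cx,cy,a,b,th],1).tolist()
E
python3 - <<'E'
import numpy as np,cv2
from h import *
def box(W,u0,v0,u1,v1,z0,z1):
    w=W[v0:v1,u0:u1].reshape(-1,3);w=w[np.isfinite(w).all(1)];return w[(w[:,2]>z0)&(w[:,2]<z1)]
T=dict(np.load("top0.npz"));S=dict(np.load("scene0.npz"))
WT,WS=cloud(T),cloud(S)
print("bench z top",np.nanmedian(WT[300:340,100:180,2]),"scene",np.nanmedian(WS[400:440,240:260,2]), "mat",np.nanmedian(WT[205:218,265:285,2]))
for n,W,b,z in [("tin top",WT,(325,160,372,215),(.12,.14)),("tin scene",WS,(240,225,305,320),(.12,.14)),
 ("stone",WT,(288,145,364,180),(.024,.036)),("stoneS",WS,(222,290,325,368),(.025,.035)),
 ("holder board",WT,(445,145,500,270),(.010,.023)),("holder cleats",WT,(445,145,500,270),(.024,.04)),
 ("holder all",WT,(445,145,500,270),(.010,.04)),("holdS",WS,(105,180,225,282),(.024,.04)),("tray",WT,(138,143,225,275),(.010,.03)),("trayS",WS,(400,285,550,470),(.011,.03)),
 ("jar",WT,(245,130,282,170),(.065,.09)),("jarS",WS,(320,340,362,395),(.068,.085)),("glue ",WT,(278,170,320,212),(.095,.12)),("glueS",WS,(305,262,352,300),(.095,.118)),("noz",WT,(278,170,320,212),(.135,.16)),
 ("red",WT,(230,235,275,275),(.09,.12)),("block",WT,(366,125,400,178),(.01,.08)),("y1",WT,(358,245,406,300),(.11,.14)),("y2",WT,(415,290,466,340),(.11,.14))]:
    p=box(W,*b,*z);print(n,len(p),"z",np.round(np.percentile(p[:,2],[5,50,95]),3),"rect",rectfit(p[:,:2]), "med",np.round(p.mean(0),3)) if len(p)>3 else print(n,"none")
E
```

```text
bench z top 0.0008301124385282197 scene -0.0007755684744242907 mat 0.003519802533207931
tin top 766 z [0.13  0.133 0.136] rect [541.7, -47.2, 58.8, 58.1, 1.1] med [ 0.54  -0.047  0.133]
tin scene 1021 z [0.123 0.132 0.134] rect [541.1, -45.0, 59.1, 58.5, 0.6] med [ 0.547 -0.04   0.131]
stone 1567 z [0.029 0.031 0.034] rect [607.9, -10.1, 50.9, 147.6, 0.6] med [ 0.609 -0.007  0.031]
stoneS 2881 z [0.028 0.03  0.032] rect [582.1, -20.2, 172.0, 100.3, 89.9] med [ 0.605 -0.009  0.03 ]
holder board 3326 z [0.015 0.019 0.022] rect [507.8, -311.8, 83.0, 228.5, 83.9] med [ 0.509 -0.311  0.018]
holder cleats 995 z [0.027 0.03  0.033] rect [509.2, -311.9, 82.2, 227.2, 83.9] med [ 0.51  -0.312  0.03 ]
holder all 4341 z [0.016 0.019 0.031] rect [508.2, -311.8, 83.0, 229.3, 83.9] med [ 0.509 -0.311  0.021]
holdS 924 z [0.026 0.029 0.031] rect [507.5, -309.6, 82.2, 227.0, 83.5] med [ 0.525 -0.31   0.029]
tray 1252 z [0.01  0.015 0.019] rect [516.0, 305.5, 130.2, 250.7, 83.4] med [0.516 0.303 0.015]
trayS 2099 z [0.012 0.015 0.018] rect [509.5, 257.1, 232.6, 251.8, 83.3] med [0.527 0.305 0.015]
jar 438 z [0.073 0.078 0.081] rect [627.2, 119.1, 46.0, 44.2, 43.5] med [0.626 0.118 0.078]
jarS 841 z [0.073 0.077 0.079] rect [627.2, 120.6, 46.3, 44.6, 23.3] med [0.629 0.121 0.077]
glue  317 z [0.104 0.117 0.12 ] rect [537.3, 48.3, 59.3, 61.7, 89.4] med [0.534 0.047 0.116]
glueS 492 z [0.1   0.115 0.118] rect [536.7, 51.3, 61.7, 60.2, 27.4] med [0.549 0.057 0.112]
noz 87 z [0.136 0.145 0.149] rect [538.4, 48.0, 21.4, 17.9, 2.3] med [0.536 0.048 0.144]
red 608 z [0.105 0.113 0.118] rect [413.2, 140.9, 61.1, 59.7, 88.3] med [0.413 0.138 0.112]
block 933 z [0.024 0.038 0.041] rect [624.1, -121.0, 90.4, 40.8, 8.8] med [ 0.622 -0.12   0.037]
y1 864 z [0.123 0.126 0.139] rect [374.0, -108.6, 58.2, 58.1, 46.8] med [ 0.374 -0.108  0.127]
y2 892 z [0.119 0.126 0.139] rect [293.8, -222.9, 56.8, 58.1, 18.1] med [ 0.295 -0.221  0.127]
```

```bash
cat > go.py <<'E'
import sys,numpy as np
from scipy.spatial.transform import Rotation as Ro
from workcell import bot
def go(x,y,z,jaw):
    o=bot.get_obs();R=Ro.from_euler("xyz",o["tcp_rot"],degrees=True).as_matrix()
    d=R.T@(np.array([x,y,z])-o["ee_pos"]);j=np.degrees(np.arctan2(R[1,1],R[0,1]))
    # tool x is down: + roll turns jaw clockwise seen from above
    r=(j-jaw+90)%180-90
    print("t",round(o["time"],2),"pos",np.round(o["ee_pos"],4),"jaw",round(j,2),"q6",round(o["q"][5],1),"open",round(o["opening"],4),"F",np.round(o["wrist_force"],1))
    print("down tilt",np.round(R[:,0],4)," shift",np.round(d,4),"roll",round(np.radians(r),4), "alt",round(np.radians(r-np.sign(r)*180),4))
if __name__=="__main__": go(*map(float,sys.argv[1:5]))
E
python3 go.py .537 .048 .231 0.7; python3 -c "
from workcell import cams;import numpy as np
print(np.round(cams.camera('wrist')['mount'],3))"
```

```text
t 0.9 pos [ 0.2024 -0.5114  0.2313] jaw -68.41 q6 90.0 open 0.0853 F [ 0.6 -1.1 -0.3]
down tilt [ 0. -0. -1.]  shift [ 3.00e-04 -3.97e-01 -5.17e-01] roll -1.2062 alt 1.9354
[[-0.001 -0.295  0.956 -0.144]
 [ 1.    -0.     0.001 -0.   ]
 [-0.     0.956  0.295 -0.075]
 [ 0.     0.     0.     1.   ]]
```

>>> apply_moves --pt "0 -0.02 -0.025 -0.06 1" --pt "0 -0.05 -0.065 -0.15 1" --pt "0 -0.085 -0.11 -0.26 1" --pt "0 -0.12 -0.155 -0.36 1" --pt "0 -0.155 -0.2 -0.47 1" --pt "0 -0.19 -0.245 -0.57 1" --pt "0 -0.225 -0.29 -0.68 1" --pt "0 -0.26 -0.335 -0.79 1" --pt "0 -0.295 -0.38 -0.9 1" --pt "0 -0.33 -0.425 -1.0 1" --pt "0 -0.36 -0.465 -1.1 1" --pt "0 -0.38 -0.495 -1.16 1" --newtons 50

```text
time: 2.15
ee_pos: [0.5009, -0.0093, 0.2316]
tcp_rot: [84.3, 90.0, -7.4]
wrist_force: [0.9, -0.1, 0.3]
opening: 0.0854
```

```bash
python3 go.py .537 .048 .231 0.7
```

```text
t 2.15 pos [ 0.5009 -0.0093  0.2316] jaw -1.71 q6 90.6 open 0.0854 F [ 0.9 -0.1  0.3]
down tilt [ 9.e-04 -1.e-04 -1.e+00]  shift [ 0.0006  0.0344 -0.0583] roll -0.042 alt 3.0996
```

>>> apply_moves --pt "0 0.015 -0.025 -0.02 1" --pt "0 0.03 -0.05 -0.04 1" --pt "0 0.0345 -0.0585 -0.042 1" --pt "0 0.0345 -0.0585 -0.042 1" --pt "0 0.0345 -0.0585 -0.042 1"

```text
time: 2.65
ee_pos: [0.5367, 0.0475, 0.2317]
tcp_rot: [48.1, 90.0, -41.2]
wrist_force: [-0.7, -0.2, 0.6]
opening: 0.0853
```

```bash
cat > wr.py <<'E'
import numpy as np,cv2
from scipy.spatial.transform import Rotation as Ro
from workcell import bot,cams
from h import *
def wrist(name):
    o=bot.get_obs();c=cams.camera("wrist");cv2.imwrite(f"pics/{name}.png",c["frame"])
    M=np.eye(4);M[:3,:3]=Ro.from_euler("xyz",o["tcp_rot"],degrees=True).as_matrix();M[:3,3]=o["ee_pos"]
    A=np.linalg.inv(M@c["mount"]);c["R"]=A[:3,:3];c["t"]=A[:3,3];return c
E
python3 go.py .537 .048 .079 .7
python3 - <<'E'
from wr import *
c=wrist("w1");W=cloud(c).reshape(-1,3);W=W[np.isfinite(W).all(1)]
for n,x0,x1,y0,y1,z0,z1 in [("glue",.48,.60,0.0,.09,.09,.114),("tin",.48,.60,-.1,-.005,.125,.136),("tinside",.48,.60,-.1,-.005,.03,.136),("stone",.575,.66,-.1,.08,.026,.036),("mat",.4,.7,-.1,.1,.001,.0055),("seat",.49,.59,-.1,.1,.0055,.009)]:
    p=W[(W[:,0]>x0)&(W[:,0]<x1)&(W[:,1]>y0)&(W[:,1]<y1)&(W[:,2]>z0)&(W[:,2]<z1)]
    if len(p)>5:print(n,len(p),np.round(np.percentile(p,[1,50,99],axis=0),4).tolist(),rectfit(p[:,:2]))
E
```

```text
t 2.65 pos [0.5367 0.0475 0.2317] jaw 0.67 q6 94.4 open 0.0853 F [-0.7 -0.2  0.6]
down tilt [ 5.e-04 -4.e-04 -1.e+00]  shift [ 0.1527  0.0002 -0.0006] roll -0.0005 alt 3.141
glue 338 [[0.5091, 0.061, 0.0904], [0.5356, 0.078, 0.1028], [0.5628, 0.0805, 0.1138]] [533.8, 68.7, 59.8, 23.5, 6.7]
tin 3996 [[0.5121, -0.0741, 0.1257], [0.5403, -0.0339, 0.1341], [0.5686, -0.0173, 0.1356]] [540.4, -46.1, 57.7, 58.4, 0.9]
tinside 8730 [[0.5119, -0.0788, 0.0312], [0.5469, -0.0203, 0.1177], [0.5988, -0.0097, 0.1355]] [555.3, -45.2, 89.9, 79.7, 0.4]
stone 7809 [[0.5814, -0.0978, 0.0282], [0.6065, -0.0041, 0.0325], [0.6376, 0.0641, 0.0343]] [607.8, -17.5, 68.0, 169.6, 8.1]
mat 23417 [[0.4028, -0.0944, 0.001], [0.5058, 0.0306, 0.0028], [0.698, 0.0989, 0.0054]] [550.0, 0.0, 300.0, 200.0, 0.0]
seat 1456 [[0.492, -0.0703, 0.0055], [0.5489, 0.0569, 0.008], [0.5826, 0.098, 0.009]] [540.1, 2.9, 193.6, 99.6, 89.9]
```

View pics/w1.png

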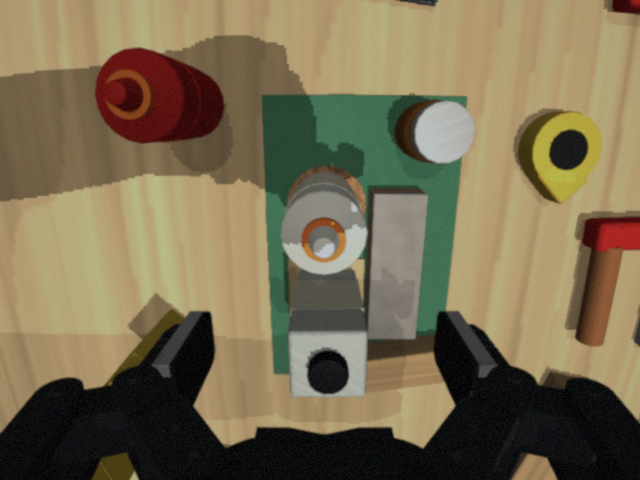

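Wrist view: bottle at (323,235), tin at (328,370) and stone at (397,265); the wood offcut touches the mat near (400,360). The jaws straddle along world x with nothing in the way. I'm going down onto the bottle.

>>> apply_moves --pt "0.02 0 0 0 1" --pt "0.05 0 0 0 1" --pt "0.08 0 0 0 1" --pt "0.11 0 0 0 1" --pt "0.135 0 0 0 1" --pt "0.147 0 0 0 1" --pt "0.152 0 0 0 1" --pt "0.152 0 0 0 -1" --pt "0.152 0 0 0 -1" --pt "0.152 0 0 0 -1" --pt "0.152 0 0 0 -1" --pt "0.152 0 0 0 -1" --newtons 50

```text
time: 3.9
ee_pos: [0.5375, 0.0472, 0.0817]
tcp_rot: [82.8, 89.8, -6.5]
wrist_force: [-2.4, -0.8, 5.5]
opening: 0.0604
```

```bash
python3 go.py .570 .299 .13 .7
```

```text
t 3.9 pos [0.5375 0.0472 0.0817] jaw 0.64 q6 94.4 open 0.0604 F [-2.4 -0.8  5.5]
down tilt [ 3.1e-03 -4.0e-04 -1.0e+00]  shift [-0.0483  0.0355 -0.2514] roll -0.0011 alt 3.1405
```

>>> apply_moves --pt "-0.005 0 0 0 -1" --pt "-0.02 0 0 0 -1" --pt "-0.04 0 0 0 -1" --pt "-0.05 0.002 -0.01 0 -1" --pt "-0.05 0.005 -0.035 0 -1" --pt "-0.05 0.01 -0.07 0 -1" --pt "-0.05 0.015 -0.105 0 -1" --pt "-0.05 0.02 -0.14 0 -1" --pt "-0.05 0.025 -0.175 0 -1" --pt "-0.05 0.03 -0.21 0 -1" --pt "-0.05 0.034 -0.235 0 -1" --pt "-0.05 0.0355 -0.25 0 -1"

```text
time: 5.1
ee_pos: [0.5699, 0.3002, 0.1315]
tcp_rot: [87.8, 89.8, -1.5]
wrist_force: [-1.1, -0.7, -4.7]
opening: 0.0608
```

```bash
python3 go.py .570 .299 .082 .7
```

```text
t 5.1 pos [0.5699 0.3002 0.1315] jaw 0.74 q6 117.1 open 0.0608 F [-1.1 -0.7 -4.7]
down tilt [ 3.e-03 -1.e-04 -1.e+00]  shift [ 0.0495 -0.      0.0012] roll 0.0006 alt -3.141
```

>>> apply_moves --pt "0.01 0 0 0 -1" --pt "0.025 0 0 0 -1" --pt "0.04 0 0 0 -1" --pt "0.047 0 0 0 -1" --pt "0.05 0 0 0 -1" --pt "0.0505 0 0 0 -1" --pt "0.0505 0 0 0 -1"

```text
time: 5.8
ee_pos: [0.5703, 0.2999, 0.0813]
tcp_rot: [92.1, 89.8, 2.8]
wrist_force: [0.8, -0.4, -2.1]
opening: 0.0607
```

>>> apply_moves --pt "0 0 0 0 0" --pt "0 0 0 0 1" --pt "0 0 0 0 1" --pt "0 0 0 0 1" --pt "-0.015 0 0 0 1" --pt "-0.045 0 0 0 1" --pt "-0.085 0 0 0 1" --pt "-0.12 0 0 0 1" --pt "-0.12 0 0 0 1"

```text
time: 6.7
ee_pos: [0.5713, 0.3008, 0.2087]
tcp_rot: [110.3, 89.3, 21.0]
wrist_force: [0.7, -0.0, 0.4]
opening: 0.0856
```

```bash
python3 go.py .541 -.0463 .2 .9
```

```text
t 6.7 pos [0.5713 0.3008 0.2087] jaw 0.71 q6 117.1 open 0.0856 F [ 0.7 -0.   0.4]
down tilt [ 0.0119  0.0046 -0.9999]  shift [ 0.0067 -0.0347  0.3467] roll -0.0033 alt 3.1383
```

```bash
python3 - <<'E'
from workcell import cams
from h import *
for n in("scene",)*5:c=cams.camera(n)
cv2.imwrite("pics/s1.png",c["frame"][200:,200:])
W=cloud(c).reshape(-1,3);W=W[np.isfinite(W).all(1)]
m=(abs(W[:,0]-.57)<.06)&(abs(W[:,1]-.3)<.06)
for z0,z1 in((.03,.06),(.1,.116),(.13,.15)):
    p=W[m&(W[:,2]>z0)&(W[:,2]<z1)];print(len(p),rectfit(p[:,:2]) if len(p)>3 else 0)
E
python3 go.py .541 -.0463 .2 .9
```

```text
405 [587.9, 296.3, 60.2, 25.4, 68.4]
520 [571.6, 301.7, 61.6, 57.4, 39.1]
205 [573.6, 300.8, 28.2, 19.5, 48.7]
t 6.95 pos [0.5695 0.2997 0.2003] jaw 0.71 q6 117.1 open 0.0853 F [-0.3  0.   0.3]
down tilt [ 2.1e-03 -6.0e-04 -1.0e+00]  shift [ 0.0005 -0.0328  0.3457] roll -0.0034 alt 3.1382
```

View pics/s1.png

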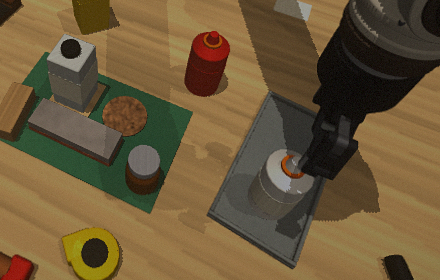

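The bottle stands upright in the tray at crop (280,180), and the round cork seat at (125,115) is free. Tin next.

>>> apply_moves --pt "0 -0.002 0.02 0 1" --pt "0 -0.005 0.055 0 1" --pt "0 -0.009 0.095 0 1" --pt "0 -0.013 0.135 0 1" --pt "0 -0.017 0.175 0 1" --pt "0 -0.021 0.215 0 1" --pt "0 -0.025 0.255 -0.001 1" --pt "0 -0.028 0.295 -0.002 1" --pt "0 -0.031 0.325 -0.003 1" --pt "0 -0.0328 0.342 -0.0034 1" --pt "0 -0.0328 0.3457 -0.0034 1" --pt "0 -0.0328 0.3457 -0.0034 1"

```text
time: 8.15
ee_pos: [0.5407, -0.0465, 0.1997]
tcp_rot: [67.7, 89.9, -21.4]
wrist_force: [0.1, -0.2, 0.5]
opening: 0.0855
```

```bash
python3 -c "
from workcell import cams
for i in range(3): cams.camera('top')"; python3 go.py .541 -.0463 .081 .9
```

```text
t 8.3 pos [ 0.541  -0.0454  0.2001] jaw 0.97 q6 84.2 open 0.0855 F [-0.3  0.6  0.7]
down tilt [ 1.5e-03 -4.0e-04 -1.0e+00]  shift [ 0.1191 -0.0002  0.0009] roll 0.0011 alt -3.1405
```

>>> apply_moves --pt "0.02 0 0.0009 0 1" --pt "0.05 0 0.0009 0 1" --pt "0.08 0 0.0009 0 1" --pt "0.105 0 0.0009 0 1" --pt "0.115 0 0.0009 0 1" --pt "0.119 0 0.0009 0 1" --pt "0.119 0 0.0009 0 1" --pt "0.119 0 0.0009 0 -1" --pt "0.119 0 0.0009 0 -1" --pt "0.119 0 0.0009 0 -1" --pt "0.119 0 0.0009 0 -1" --pt "0.119 0 0.0009 0 -1"

```text
time: 9.5
ee_pos: [0.5416, -0.0464, 0.0825]
tcp_rot: [81.6, 89.8, -7.4]
wrist_force: [-2.5, 1.0, 6.6]
opening: 0.0576
```

```bash
python3 go.py .461 .312 .13 .9
```

```text
t 9.5 pos [ 0.5416 -0.0464  0.0825] jaw 0.96 q6 84.1 open 0.0576 F [-2.5  1.   6.6]
down tilt [ 3.2e-03 -4.0e-04 -1.0e+00]  shift [-0.0479 -0.0744 -0.3597] roll 0.001 alt -3.1406
```

>>> apply_moves --pt "-0.005 0 0 0 -1" --pt "-0.025 0 0 0 -1" --pt "-0.05 0 -0.005 0 -1" --pt "-0.06 -0.002 -0.03 0 -1" --pt "-0.06 -0.004 -0.065 0 -1" --pt "-0.06 -0.006 -0.1 0 -1" --pt "-0.06 -0.008 -0.135 0 -1" --pt "-0.06 -0.01 -0.17 0 -1" --pt "-0.06 -0.012 -0.205 0 -1" --pt "-0.06 -0.02 -0.235 0 -1" --pt "-0.06 -0.032 -0.26 0 -1" --pt "-0.06 -0.045 -0.285 0 -1"

```text
time: 10.7
ee_pos: [0.4911, 0.2389, 0.1422]
tcp_rot: [77.0, 89.8, -12.1]
wrist_force: [0.9, 0.2, -4.0]
opening: 0.0572
```

```bash
python3 go.py .461 .312 .14 .9
```

```text
t 10.7 pos [0.4911 0.2389 0.1422] jaw 0.97 q6 115.0 open 0.0572 F [ 0.9  0.2 -4. ]
down tilt [ 2.9e-03 -6.0e-04 -1.0e+00]  shift [ 0.0021 -0.0289 -0.0736] roll 0.0012 alt -3.1404
```

>>> apply_moves --pt "0 -0.01 -0.025 0 -1" --pt "0 -0.02 -0.05 0 -1" --pt "0 -0.028 -0.069 0 -1" --pt "0.005 -0.029 -0.0736 0 -1" --pt "0.02 -0.029 -0.0736 0 -1" --pt "0.04 -0.029 -0.0736 0 -1" --pt "0.053 -0.029 -0.0736 0 -1" --pt "0.058 -0.029 -0.0736 0 -1" --pt "0.0605 -0.029 -0.0736 0 -1" --pt "0.061 -0.029 -0.0736 0 -1" --pt "0.061 -0.029 -0.0736 0 -1"

```text
time: 11.8
ee_pos: [0.4615, 0.3119, 0.0815]
tcp_rot: [86.7, 89.8, -2.3]
wrist_force: [-0.2, -1.0, -1.0]
opening: 0.0575
```

>>> apply_moves --pt "0 0 0 0 0" --pt "0 0 0 0 1" --pt "0 0 0 0 1" --pt "0 0 0 0 1" --pt "-0.015 0 0 0 1" --pt "-0.04 0 0 0 1" --pt "-0.075 0 0 0 1" --pt "-0.105 0 0 0 1" --pt "-0.12 0 0 0 1" --pt "-0.12 0 0 0 1" --pt "-0.12 0 0 0 1"

```text
time: 12.9
ee_pos: [0.4611, 0.312, 0.2017]
tcp_rot: [92.0, 89.8, 3.0]
wrist_force: [-0.5, 0.2, -1.1]
opening: 0.0852
```

```bash
python3 go.py .608 -.010 .2 .9
```

```text
t 12.9 pos [0.4611 0.312  0.2017] jaw 0.95 q6 123.2 open 0.0852 F [-0.5  0.2 -1.1]
down tilt [ 4.2e-03  2.0e-04 -1.0e+00]  shift [0.0023 0.1415 0.3244] roll 0.0008 alt -3.1408
```

>>> apply_moves --pt "0 0.008 0.02 0 1" --pt "0 0.023 0.055 0 1" --pt "0 0.04 0.095 0 1" --pt "0 0.058 0.135 0 1" --pt "0 0.075 0.175 0 1" --pt "0 0.093 0.215 0 1" --pt "0 0.11 0.255 0 1" --pt "0 0.126 0.29 0 1" --pt "0 0.137 0.315 0 1" --pt "0 0.1415 0.3244 0 1" --pt "0 0.1415 0.3244 0 1" --pt "0 0.1415 0.3244 0 1"

```text
time: 14.1
ee_pos: [0.6075, -0.0092, 0.2017]
tcp_rot: [99.9, 89.8, 10.9]
wrist_force: [-0.2, -0.1, -0.2]
opening: 0.0856
```

```bash
python3 - <<'E'
from wr import *
for i in range(2):c2=cams.camera("scene")
cv2.imwrite("pics/s2.png",c2["frame"][150:])
c=wrist("w2")
np.savez("w2.npz",**c);np.savez("s2.npz",**c2)
W=cloud(c)
g=cv2.cvtColor(c["frame"],cv2.COLOR_BGR2HSV)
m=(W[...,2]>.0265)&(W[...,2]<.0365)&(W[...,0]>.575)&(W[...,0]<.645)&(W[...,1]>-.09)&(W[...,1]<.07)&(g[...,1]<80)
p=W[m][:,:2];print("stone",len(p),rectfit(p),np.nanmedian(W[m][:,2]))
E
python3 go.py .608 -.010 .2 .9
```

```text
stone 10157 [606.4, -10.8, 50.2, 150.1, 0.2] 0.03233003364490628
t 14.25 pos [ 0.6076 -0.0087  0.2024] jaw 1.04 q6 88.1 open 0.0857 F [-0.5 -0.8 -0.2]
down tilt [ 4.2e-03  4.0e-04 -1.0e+00]  shift [0.0024 0.0004 0.0013] roll 0.0024 alt -3.1392
```

View pics/w2.png

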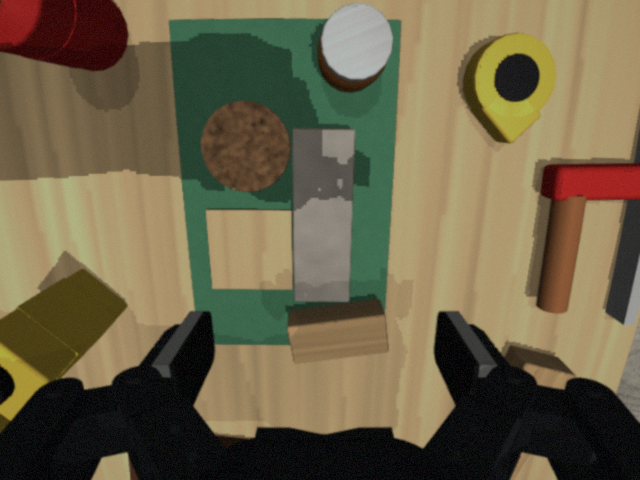

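View pics/s2.png

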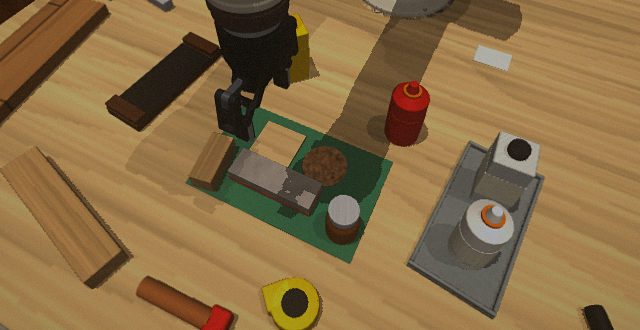

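Both stand upright in the tray at scene crop (508,165) and (483,235). The wrist view shows the stone at (322,215), the cork seat at (246,146) and the square seat at (250,249), all clear.

Run:
```python
from h import *
for f,roi,zoff in(("w2",dict(c=(195,92,298,200),s=(198,200,292,298)),0),("s2",dict(c=(295,290,355,340),s=(240,265,312,320)),0)):
    c=dict(np.load(f+".npz"));W=cloud(c);fr=c["frame"];hsv=cv2.cvtColor(fr,cv2.COLOR_BGR2HSV)
    ng=((hsv[...,0]<33)&(hsv[...,1]>40)).astype(np.uint8)
    for k,(a,b,d,e) in roi.items():
        m=np.zeros_like(ng);m[b:e,a:d]=ng[b:e,a:d]
        n,l,st,ce=cv2.connectedComponentsWithStats(cv2.morphologyEx(m,cv2.MORPH_OPEN,np.ones((3,3))))
        i=1+st[1:,4].argmax();cn=max(cv2.findContours((l==i).astype(np.uint8),0,1)[0],key=len).reshape(-1,2)
        P=plane(c,cn,.007)[:,:2]
        print(f,k,st[i].tolist(),"rect",rectfit(P),"circ",np.round(cv2.minEnclosingCircle((P*1000).astype(np.float32))[0],1),"depthz",np.round(np.nanmedian(W[l==i][:,2]),4))
        if k=="c":
            e_=cv2.fitEllipse((P*1000).astype(np.float32));print(np.round(np.array(e_[0]+e_[1]),1))
T=dict(np.load("top0.npz"))
```

```text
w2 c [201, 101, 90, 91, 6411] rect [539.2, 47.7, 77.5, 76.3, 0.5] circ [539.1  47.8] depthz 0.0081
[539.1  47.8  76.6  77. ]
w2 s [206, 209, 86, 81, 6645] rect [539.4, -46.1, 78.8, 77.8, 89.6] circ [540.5 -46.1] depthz 0.0082
s2 c [295, 296, 52, 44, 1737] rect [545.2, 45.2, 82.1, 87.4, 26.5] circ [552.5  44.4] depthz 0.0068
[546.3  47.   72.1  98.8]
s2 s [240, 271, 66, 49, 2113] rect [555.5, -49.4, 108.6, 89.6, 1.0] circ [554.5 -44.3] depthz 0.007
```

Run:
```python
from h import *
from workcell import cams
t=cams.camera("top");np.savez("top2.npz",**t)
for n,c in(("top",t),("scene",dict(np.load("s2.npz")))):
    W=cloud(c).reshape(-1,3);W=W[np.isfinite(W).all(1)]
    for k,x,y,z0,z1 in(("tin",.461,.312,.122,.136),("glue",.57,.30,.1,.119)):
        p=W[(abs(W[:,0]-x)<.05)&(abs(W[:,1]-y)<.05)&(W[:,2]>z0)&(W[:,2]<z1)];print(n,k,rectfit(p[:,:2]))
fr=t["frame"];hsv=cv2.cvtColor(fr,cv2.COLOR_BGR2HSV);W=cloud(t)
m=(abs(W[...,1]-.048)<.055)&(W[...,0]>.48)&(W[...,0]<.6);mm=m&(hsv[...,0]<33)&(hsv[...,1]>40)
print(mm.sum())
cn=max(cv2.findContours(mm.astype(np.uint8),0,1)[0],key=len).reshape(-1,2);P=plane(t,cn,.007)[:,:2];print("cork top",rectfit(P),np.round(cv2.fitEllipse((P*1000).astype(np.float32))[0],1))
cv2.imwrite("pics/t2.png",cv2.resize(fr[120:230,240:410],None,fx=4,fy=4))
```

```text
top tin [462.2, 311.1, 58.3, 58.4, 1.8]
top glue [570.8, 300.9, 60.1, 59.1, 27.2]
scene tin [461.6, 312.3, 59.0, 57.4, 1.1]
scene glue [570.6, 303.4, 61.1, 60.7, 27.2]
6440
cork top [797.2, 82.8, 361.1, 165.8, 1.1] [836.   86.6]
```

View pics/t2.png

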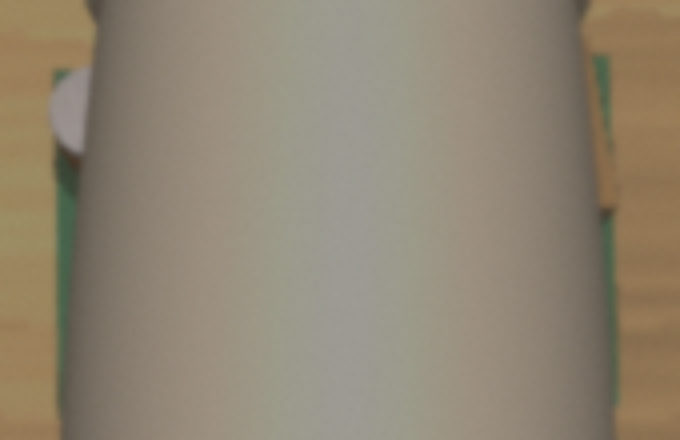

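>>> apply_moves --pt "0.02 0 0.002 0.009 1" --pt "0.05 0 0.002 0.009 1" --pt "0.085 0 0.002 0.009 1" --pt "0.12 0 0.002 0.009 1" --pt "0.15 0 0.002 0.009 1" --pt "0.175 0 0.002 0.009 1" --pt "0.19 0 0.002 0.009 1" --pt "0.195 0 0.002 0.009 1" --pt "0.195 0 0.002 0.009 1" --newtons 60

```text
time: 15.2
ee_pos: [0.6086, -0.0104, 0.0077]
tcp_rot: [93.9, 89.8, 4.4]
wrist_force: [-0.8, -0.1, -0.1]
opening: 0.0854
```

>>> apply_moves --pt "0 0 0 0 -1" --pt "0 0 0 0 -1" --pt "0 0 0 0 -1" --pt "0 0 0 0 -1" --pt "0 0 0 0 -1" --pt "0 0 0 0 -1" --pt "0 0 0 0 -1"

```text
time: 15.9
ee_pos: [0.6092, -0.0104, 0.0092]
tcp_rot: [92.8, 89.6, 3.4]
wrist_force: [-1.9, -0.4, 6.5]
opening: 0.0491
```

```bash
python3 go.py .508 -.311 .2 83.9
```

```text
t 15.9 pos [ 0.6092 -0.0104  0.0092] jaw 0.54 q6 88.5 open 0.0491 F [-1.9 -0.4  6.5]
down tilt [ 6.2e-03  4.0e-04 -1.0e+00]  shift [-0.1915 -0.1028  0.2995] roll -1.4549 alt 1.6867
```

>>> apply_moves --pt "-0.005 0 0 0 -1" --pt "-0.02 0 0 0 -1" --pt "-0.045 0 0 0 -1" --pt "-0.075 0 0 0 -1" --pt "-0.1 0 0 0 -1" --pt "-0.12 -0.003 0.01 -0.05 -1" --pt "-0.12 -0.01 0.03 -0.15 -1" --pt "-0.12 -0.02 0.06 -0.28 -1" --pt "-0.12 -0.031 0.09 -0.42 -1" --pt "-0.12 -0.043 0.125 -0.56 -1" --pt "-0.12 -0.055 0.16 -0.7 -1" --pt "-0.12 -0.067 0.195 -0.84 -1"

```text
time: 17.1
ee_pos: [0.5426, -0.2074, 0.1298]
tcp_rot: [42.4, 89.6, 1.4]
wrist_force: [1.9, -0.6, -3.7]
opening: 0.0489
```

```bash
python3 go.py .5075 -.311 .13 83.9
```

```text
t 17.1 pos [ 0.5426 -0.2074  0.1298] jaw 49.01 q6 20.0 open 0.0489 F [ 1.9 -0.6 -3.7]
down tilt [ 6.8e-03  2.0e-04 -1.0e+00]  shift [-0.0004 -0.1013  0.0414] roll -0.6089 alt 2.5327
```

>>> apply_moves --pt "0 -0.025 0.012 -0.13 -1" --pt "0 -0.05 0.023 -0.26 -1" --pt "0 -0.075 0.032 -0.39 -1" --pt "0 -0.09 0.038 -0.5 -1" --pt "0 -0.099 0.0405 -0.58 -1" --pt "0 -0.1013 0.0414 -0.609 -1" --pt "0 -0.1013 0.0414 -0.609 -1" --pt "0 -0.1013 0.0414 -0.609 -1"

```text
time: 17.9
ee_pos: [0.5075, -0.3109, 0.1301]
tcp_rot: [6.4, 89.6, 0.2]
wrist_force: [-0.0, -0.5, -5.4]
opening: 0.0487
```

```bash
python3 - <<'E'
from wr import *
c=wrist("w3");np.savez("w3.npz",**c);W=cloud(c)
t=cams.camera("top");np.savez("top3.npz",**t);cv2.imwrite("pics/t3.png",t["frame"])
s=cams.camera("scene");np.savez("s3.npz",**s);WS=cloud(s).reshape(-1,3)
V=W.reshape(-1,3)
def sel(V,x0,x1,y0,y1,z0,z1):
    V=V[np.isfinite(V).all(1)];return V[(V[:,0]>x0)&(V[:,0]<x1)&(V[:,1]>y0)&(V[:,1]<y1)&(V[:,2]>z0)&(V[:,2]<z1)]
for n,v in(("w",V),("s",WS),("t",cloud(t).reshape(-1,3))):
    for k,z0,z1 in(("cleat",.025,.036),("stonetop",.13,.17)):
        p=sel(v,.37,.65,-.40,-.2,z0,z1)
        if len(p)>5:print(n,k,len(p),rectfit(p[:,:2]),np.round(np.percentile(p,[2,50,98],axis=0),3).tolist())
hsv=cv2.cvtColor(t["frame"],cv2.COLOR_BGR2HSV)
m=((hsv[...,0]<33)&(hsv[...,1]>40)).astype(np.uint8)[165:220,260:370];
n,l,st,ce=cv2.connectedComponentsWithStats(cv2.morphologyEx(m,cv2.MORPH_OPEN,np.ones((3,3))))
for i in range(1,n):
    if st[i,4]>300:
        cn=max(cv2.findContours((l==i).astype(np.uint8),0,1)[0],key=len).reshape(-1,2)+[260,165]
        print("seat",st[i],rectfit(plane(t,cn,.007)[:,:2]))
E
python3 go.py .5075 -.311 .13 83.9
```

```text
w cleat 6113 [408.1, -301.7, 80.5, 25.6, 83.8] [[0.394, -0.339, 0.029], [0.408, -0.302, 0.031], [0.422, -0.264, 0.033]]
w stonetop 46744 [490.6, -309.2, 76.5, 117.0, 83.7] [[0.434, -0.338, 0.151], [0.482, -0.308, 0.153], [0.542, -0.281, 0.164]]
s cleat 915 [507.3, -310.4, 80.7, 227.4, 83.6] [[0.397, -0.357, 0.026], [0.598, -0.31, 0.029], [0.621, -0.262, 0.032]]
s stonetop 2195 [507.8, -307.1, 74.9, 151.9, 82.9] [[0.438, -0.338, 0.131], [0.53, -0.299, 0.15], [0.583, -0.272, 0.166]]
t cleat 823 [509.2, -311.6, 79.9, 227.4, 84.3] [[0.396, -0.354, 0.027], [0.419, -0.305, 0.03], [0.622, -0.265, 0.034]]
t stonetop 1858 [509.6, -305.6, 61.2, 151.2, 84.1] [[0.435, -0.336, 0.132], [0.486, -0.304, 0.152], [0.582, -0.279, 0.155]]
seat [  67   11   38   37 1355] [541.5, -46.7, 78.7, 77.3, 89.4]
seat [  24   13   36   36 1045] [539.6, 47.2, 75.0, 75.3, 89.3]
t 18.05 pos [ 0.5076 -0.3107  0.1298] jaw 83.9 q6 -25.5 open 0.0487 F [-0.6  0.5 -4.2]
down tilt [ 6.9e-03  1.0e-04 -1.0e+00]  shift [-0.0002 -0.0003 -0.0001] roll -0.0001 alt 3.1415
```

View pics/w3.png

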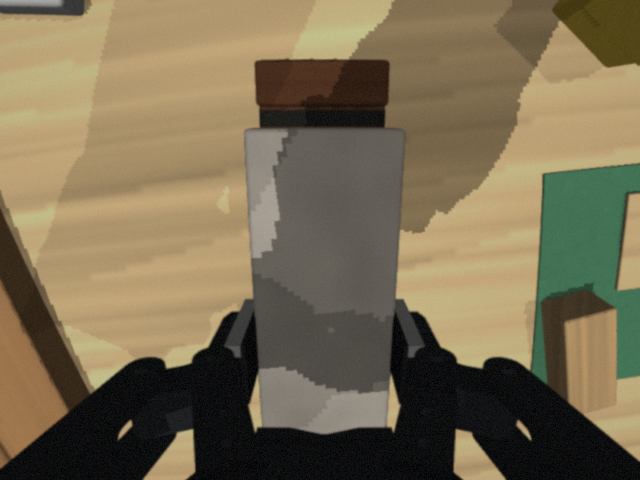

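View pics/t3.png

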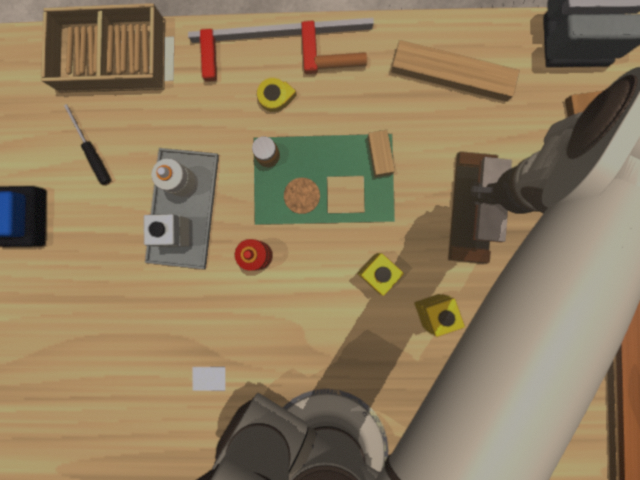

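The stone hangs centred over the holder: equal margins in the wrist view, and both cleats agree with it to about 1 mm. I'm lowering it.

>>> apply_moves --pt "0.015 0 0 0 -1" --pt "0.04 0 0 0 -1" --pt "0.065 0 0 0 -1" --pt "0.085 0 0 0 -1" --pt "0.097 0 0 0 -1" --pt "0.102 0 0 0 -1" --pt "0.1045 0 0 0 -1" --pt "0.1055 0 0 0 -1" --pt "0.1055 0 0 0 -1" --pt "0.1055 0 0 0 -1"

```text
time: 19.05
ee_pos: [0.5087, -0.3109, 0.0251]
tcp_rot: [2.0, 89.5, -4.1]
wrist_force: [0.2, 0.3, -4.4]
opening: 0.0484
```

>>> apply_moves --pt "0 0 0 0 0" --pt "0 0 0 0 1" --pt "0 0 0 0 1" --pt "0 0 0 0 1" --pt "-0.01 0 0 0 1" --pt "-0.035 0 0 0 1" --pt "-0.065 0 0 0 1" --pt "-0.1 0 0 0 1" --pt "-0.13 0 0 0 1" --pt "-0.15 0 0 0 1" --pt "-0.155 0 0 0 1" --pt "-0.155 0 0 0 1"

```text
time: 20.25
ee_pos: [0.5078, -0.311, 0.181]
tcp_rot: [-2.5, 89.5, -8.6]
wrist_force: [-0.2, 0.7, -0.7]
opening: 0.0856
```

```bash
python3 - <<'E'
from wr import *
cams.camera("top")
c=wrist("w4");t=cams.camera("top");s=cams.camera("scene")
for n,q in(("w",c),("t",t),("s",s)):
    v=cloud(q).reshape(-1,3);v=v[np.isfinite(v).all(1)];v=v[(v[:,0]>.37)&(v[:,0]<.65)&(v[:,1]>-.39)&(v[:,1]<-.23)]
    for k,z0,z1 in(("cleat",.025,.036),("stone",.041,.052)):
        p=v[(v[:,2]>z0)&(v[:,2]<z1)]
        if len(p)>9:print(n,k,len(p),rectfit(p[:,:2]),np.median(p[:,2]))
t=dict(np.load("top3.npz"));v=cloud(t).reshape(-1,3);v=v[np.isfinite(v).all(1)]
E
python3 go.py .57 .30 .2 0.9
```

```text
w cleat 6808 [507.3, -311.9, 80.5, 226.0, 84.0] 0.03130455973640224
w stone 12796 [509.4, -311.6, 50.2, 150.2, 83.8] 0.0474475804891712
t cleat 1114 [509.0, -312.1, 80.8, 227.2, 84.4] 0.03022067969862311
t stone 1408 [510.4, -310.7, 52.0, 150.8, 83.9] 0.04626988635041954
s cleat 1254 [507.6, -310.6, 82.4, 226.8, 84.0] 0.02935230001917539
s stone 1668 [509.1, -309.2, 53.7, 151.4, 83.3] 0.04525431476326032
t 20.45 pos [ 0.507  -0.3105  0.1786] jaw 83.9 q6 -25.5 open 0.0855 F [-0.2 -0.9 -0.4]
down tilt [ 6.1e-03  6.0e-04 -1.0e+00]  shift [-0.0206  0.6138 -0.0022] roll 1.4485 alt -1.693
```

View pics/w4.png

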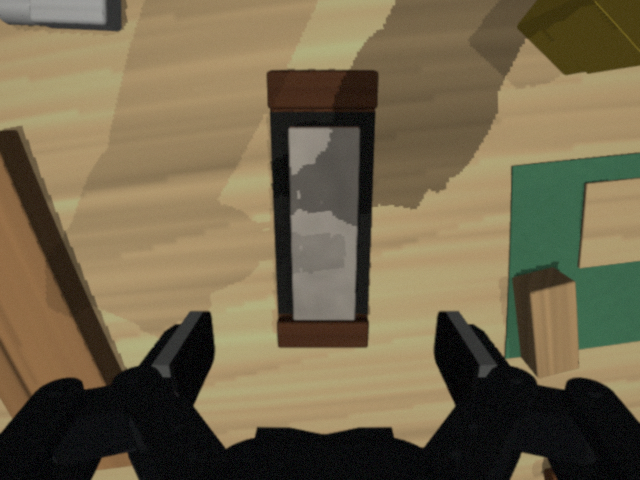

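Stone flat in the holder, parallel to it. All three cameras put it 1.5–2 mm from the middle along the 24 mm of free length, which is acceptable. Bottle next.

>>> apply_moves --pt "-0.01 0.02 0 0.05 1" --pt "-0.02 0.06 0 0.15 1" --pt "-0.022 0.105 0 0.27 1" --pt "-0.022 0.15 0 0.4 1" --pt "-0.022 0.195 0 0.53 1" --pt "-0.022 0.24 0 0.66 1" --pt "-0.022 0.285 0 0.79 1" --pt "-0.022 0.33 0 0.92 1" --pt "-0.022 0.375 0 1.05 1" --pt "-0.022 0.42 -0.001 1.17 1" --pt "-0.022 0.465 -0.001 1.28 1" --pt "-0.022 0.5 -0.001 1.36 1"

```text
time: 21.65
ee_pos: [0.5586, 0.1891, 0.2]
tcp_rot: [88.1, 89.7, 3.8]
wrist_force: [0.5, -1.2, -0.3]
opening: 0.0853
```

```bash
python3 go.py .5703 .3 .2 0.7
```

```text
t 21.65 pos [0.5586 0.1891 0.2   ] jaw 5.79 q6 103.0 open 0.0853 F [ 0.5 -1.2 -0.3]
down tilt [ 4.6e-03  3.0e-04 -1.0e+00]  shift [ 1.000e-04  2.290e-02 -1.091e-01] roll 0.0888 alt -3.0528
```

>>> apply_moves --pt "0 0.008 -0.035 0.04 1" --pt "0 0.016 -0.07 0.07 1" --pt "0 0.021 -0.098 0.085 1" --pt "0 0.0229 -0.1091 0.0888 1" --pt "0 0.0229 -0.1091 0.0888 1" --pt "0 0.0229 -0.1091 0.0888 1"

```text
time: 22.25
ee_pos: [0.5702, 0.2991, 0.1996]
tcp_rot: [81.9, 89.8, -7.4]
wrist_force: [0.3, -0.7, -0.3]
opening: 0.0855
```

```bash
python3 - <<'E'
from wr import *
cams.camera("scene");c=wrist("w5")
v=cloud(c).reshape(-1,3);v=v[np.isfinite(v).all(1)]
for k,x,y,z0,z1 in(("tin",.461,.312,.122,.135),("glue",.57,.30,.1,.115),("glue-cyl",.57,.30,.06,.107),("noz",.57,.3,.137,.155)):
    p=v[(abs(v[:,0]-x)<.042)&(abs(v[:,1]-y)<.042)&(v[:,2]>z0)&(v[:,2]<z1)]
    if len(p)>9:
        A=np.c_[2*p[:,:2],np.ones(len(p))];s=np.linalg.lstsq(A,(p[:,:2]**2).sum(1),rcond=None)[0]
        print(k,len(p),rectfit(p[:,:2]),"circle",np.round(s[:2],4),round(float(np.sqrt(s[2]+s[0]**2+s[1]**2)),4))
E
python3 go.py .5703 .3 .081 0.7
```

```text
tin 7093 [461.1, 312.2, 59.1, 58.3, 1.4] circle [0.4617 0.3124] 0.0269
glue 437 [567.9, 304.3, 61.3, 57.4, 43.9] circle [0.5693 0.3027] 0.0305
glue-cyl 827 [568.2, 322.8, 59.8, 22.6, 3.0] circle [0.5693 0.3026] 0.031
noz 819 [569.4, 303.8, 16.1, 17.7, 61.6] circle [0.5692 0.3043] 0.0061
t 22.35 pos [0.5704 0.2987 0.2002] jaw 0.64 q6 117.0 open 0.0858 F [-0.4 -0.8 -0.2]
down tilt [ 4.5e-03  1.0e-04 -1.0e+00]  shift [ 0.1192 -0.0007 -0.0013] roll -0.0011 alt 3.1405
```

View pics/w5.png

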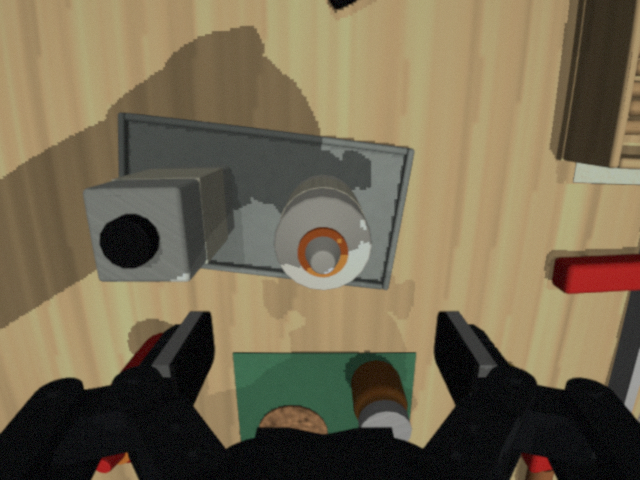

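Wrist view: both stand upright, the bottle at (323,240) and the tin at (140,230). I'm gripping the bottle, centred in y this time.

>>> apply_moves --pt "0.02 0 -0.0033 0 1" --pt "0.05 0 -0.0033 0 1" --pt "0.08 0 -0.0033 0 1" --pt "0.105 0 -0.0033 0 1" --pt "0.115 0 -0.0033 0 1" --pt "0.1185 0 -0.0033 0 1" --pt "0.1185 0 -0.0033 0 1" --pt "0.1185 0 -0.0033 0 -1" --pt "0.1185 0 -0.0033 0 -1" --pt "0.1185 0 -0.0033 0 -1" --pt "0.1185 0 -0.0033 0 -1" --pt "0.1185 0 -0.0033 0 -1" --newtons 50

```text
time: 23.55
ee_pos: [0.5714, 0.3024, 0.0838]
tcp_rot: [100.5, 89.6, 11.2]
wrist_force: [-2.0, -0.2, 6.1]
opening: 0.0603
```

```bash
python3 go.py .539 .0477 .14 .7
```

```text
t 23.55 pos [0.5714 0.3024 0.0838] jaw 0.66 q6 117.3 open 0.0603 F [-2.  -0.2  6.1]
down tilt [ 0.0066  0.0013 -1.    ]  shift [-0.0567 -0.0349  0.2543] roll -0.0008 alt 3.1408
```

>>> apply_moves --pt "-0.005 0 0 0 -1" --pt "-0.02 0 0 0 -1" --pt "-0.04 0 0 0 -1" --pt "-0.053 -0.002 0.01 0 -1" --pt "-0.056 -0.005 0.035 0 -1" --pt "-0.056 -0.01 0.07 0 -1" --pt "-0.056 -0.015 0.105 0 -1" --pt "-0.056 -0.02 0.14 0 -1" --pt "-0.056 -0.025 0.175 0 -1" --pt "-0.056 -0.03 0.21 0 -1" --pt "-0.056 -0.034 0.24 0 -1" --pt "-0.056 -0.035 0.254 0 -1"

```text
time: 24.75
ee_pos: [0.5383, 0.0453, 0.1402]
tcp_rot: [95.8, 89.6, 6.4]
wrist_force: [0.5, -0.4, -2.6]
opening: 0.0607
```

>>> apply_moves --pt "0 0 0 0 -1" --pt "0 0 0 0 -1"

```text
time: 24.95
ee_pos: [0.5384, 0.0452, 0.1408]
tcp_rot: [97.3, 89.5, 7.8]
wrist_force: [-0.8, 0.6, -3.1]
opening: 0.0604
```

```bash
python3 go.py .539 .0477 .0851 .7;python3 - <<'E'
from wr import *
c=wrist("w6");s=cams.camera("scene")
for n,q in(("w",c),("s",s)):
    v=cloud(q).reshape(-1,3);v=v[np.isfinite(v).all(1)]
    for z0,z1 in((.08,.15),):
        p=v[(abs(v[:,0]-.54)<.042)&(abs(v[:,1]-.048)<.042)&(v[:,2]>z0)&(v[:,2]<z1)]
        A=np.c_[2*p[:,:2],np.ones(len(p))];r=np.linalg.lstsq(A,(p[:,:2]**2).sum(1),rcond=None)[0]
        print(n,len(p),"circle",np.round(r[:2],4),round(float(np.sqrt(r[2]+r[0]**2+r[1]**2)),4))
E
```

```text
t 24.95 pos [0.5384 0.0452 0.1408] jaw 0.49 q6 94.3 open 0.0604 F [-0.8  0.6 -3.1]
down tilt [ 0.008   0.0011 -1.    ]  shift [ 0.0557  0.0001 -0.0024] roll -0.0037 alt 3.1379
w 4247 circle [0.5373 0.0459] 0.0308
s 846 circle [0.5381 0.0473] 0.0307
```

>>> apply_moves --pt "0.005 0.0005 -0.002 0 -1" --pt "0.02 0.0005 -0.002 0 -1" --pt "0.038 0.0005 -0.002 0 -1" --pt "0.048 0.0005 -0.002 0 -1" --pt "0.053 0.0005 -0.002 0 -1" --pt "0.0555 0.0005 -0.002 0 -1" --pt "0.0555 0.0005 -0.002 0 -1" --pt "0.0555 0.0005 -0.002 0 -1"

```text
time: 25.85
ee_pos: [0.5398, 0.0482, 0.0854]
tcp_rot: [97.5, 89.5, 8.1]
wrist_force: [-0.7, -0.6, -2.8]
opening: 0.0606
```

>>> apply_moves --pt "0 0 0 0 0" --pt "0 0 0 0 1" --pt "0 0 0 0 1" --pt "0 0 0 0 1" --pt "-0.015 0 0 0 1" --pt "-0.04 0 0 0 1" --pt "-0.075 0 0 0 1" --pt "-0.105 0 0 0 1" --pt "-0.115 0 0 0 1" --pt "-0.115 0 0 0 1" --pt "-0.115 0 0 0 1"

```text
time: 26.95
ee_pos: [0.5386, 0.048, 0.1997]
tcp_rot: [97.2, 89.5, 7.8]
wrist_force: [0.6, 0.3, -0.2]
opening: 0.0852
```

```bash
python3 go.py .4615 .3119 .2 .95;python3 - <<'E'
from wr import *
c=wrist("w7");s=cams.camera("scene")
for n,q in(("w",c),("s",s)):
    v=cloud(q).reshape(-1,3);v=v[np.isfinite(v).all(1)]
    p=v[(abs(v[:,0]-.54)<.042)&(abs(v[:,1]-.048)<.042)&(v[:,2]>.03)&(v[:,2]<.112)]
    A=np.c_[2*p[:,:2],np.ones(len(p))];r=np.linalg.lstsq(A,(p[:,:2]**2).sum(1),rcond=None)[0]
    print(n,len(p),"circle",np.round(r[:2],4),round(float(np.sqrt(r[2]+r[0]**2+r[1]**2)),4))
E
```

```text
t 26.95 pos [0.5386 0.048  0.1997] jaw 0.58 q6 94.5 open 0.0852 F [ 0.6  0.3 -0.2]
down tilt [ 0.008   0.0011 -1.    ]  shift [-0.0006 -0.0745 -0.2646] roll -0.0065 alt 3.1351
w 1313 circle [0.5381 0.0486] 0.031
s 996 circle [0.5385 0.0496] 0.0309
```

>>> apply_moves --pt "0 -0.006 -0.02 0 1" --pt "0 -0.017 -0.06 0 1" --pt "0 -0.028 -0.1 -0.003 1" --pt "0 -0.04 -0.14 -0.0065 1" --pt "0 -0.051 -0.18 -0.0065 1" --pt "0 -0.062 -0.22 -0.0065 1" --pt "0 -0.071 -0.25 -0.0065 1" --pt "0 -0.0745 -0.2646 -0.0065 1" --pt "0 -0.0745 -0.2646 -0.0065 1" --pt "0 -0.0745 -0.2646 -0.0065 1"

```text
time: 28.05
ee_pos: [0.4611, 0.3112, 0.198]
tcp_rot: [88.3, 89.7, -0.7]
wrist_force: [-0.3, -0.3, 0.2]
opening: 0.0856
```

```bash
python3 -c "
from workcell import cams
for i in range(2): cams.camera('top')"; python3 go.py .4615 .3121 .0815 .95
```

```text
t 28.15 pos [0.4615 0.3107 0.1985] jaw 0.88 q6 123.2 open 0.0849 F [-0.3 -0.5 -0.4]
down tilt [ 6.2e-03  5.0e-04 -1.0e+00]  shift [ 0.117  -0.0007 -0.0013] roll -0.0013 alt 3.1403
```

>>> apply_moves --pt "0.02 0 -0.0013 0 1" --pt "0.05 0 -0.0013 0 1" --pt "0.08 0 -0.0013 0 1" --pt "0.105 0 -0.0013 0 1" --pt "0.114 0 -0.0013 0 1" --pt "0.1165 0 -0.0013 0 1" --pt "0.1165 0 -0.0013 0 1" --pt "0.1165 0 -0.0013 0 -1" --pt "0.1165 0 -0.0013 0 -1" --pt "0.1165 0 -0.0013 0 -1" --pt "0.1165 0 -0.0013 0 -1" --pt "0.1165 0 -0.0013 0 -1"

```text
time: 29.35
ee_pos: [0.4624, 0.3125, 0.0834]
tcp_rot: [100.8, 89.6, 11.7]
wrist_force: [-2.5, 0.2, 6.8]
opening: 0.0573
```

```bash
python3 go.py .5405 -.0463 .2 .5
```

```text
t 29.35 pos [0.4624 0.3125 0.0834] jaw 0.89 q6 123.2 open 0.0573 F [-2.5  0.2  6.8]
down tilt [ 0.0074  0.0015 -1.    ]  shift [-0.1166  0.0734  0.3598] roll 0.0068 alt -3.1347
```

>>> apply_moves --pt "-0.005 0 0 0 -1" --pt "-0.02 0 0 0 -1" --pt "-0.045 0 0 0 -1" --pt "-0.075 0 0 0 -1" --pt "-0.105 0 0 0 -1" --pt "-0.135 0 0 0 -1" --pt "-0.155 0.004 0.02 0 -1" --pt "-0.165 0.01 0.05 0 -1" --pt "-0.165 0.018 0.085 0 -1" --pt "-0.165 0.026 0.12 0.003 -1" --pt "-0.165 0.033 0.155 0.0068 -1" --pt "-0.165 0.04 0.19 0.0068 -1"

```text
time: 30.55
ee_pos: [0.5042, 0.1215, 0.2496]
tcp_rot: [101.2, 89.5, 11.7]
wrist_force: [1.7, -0.4, -2.8]
opening: 0.0574
```

```bash
python3 go.py .5405 -.0463 .248 .5
```

```text
t 30.55 pos [0.5042 0.1215 0.2496] jaw 0.51 q6 103.0 open 0.0574 F [ 1.7 -0.4 -2.8]
down tilt [ 0.0084  0.0017 -1.    ]  shift [0.0016 0.0348 0.1681] roll 0.0001 alt -3.1415
```

>>> apply_moves --pt "0 0.007 0.035 0 -1" --pt "0 0.015 0.07 0 -1" --pt "0 0.022 0.105 0 -1" --pt "0 0.029 0.138 0 -1" --pt "0 0.034 0.16 0 -1" --pt "0 0.0348 0.1681 0 -1" --pt "0 0.0348 0.1681 0 -1" --pt "0.03 0.0348 0.1681 0 -1" --pt "0.06 0.0348 0.1681 0 -1" --pt "0.08 0.0348 0.1681 0 -1" --pt "0.09 0.0348 0.1681 0 -1" --pt "0.09 0.0348 0.1681 0 -1"

```text
time: 31.75
ee_pos: [0.5406, -0.0452, 0.1588]
tcp_rot: [106.8, 89.6, 17.4]
wrist_force: [-0.6, -0.7, -3.1]
opening: 0.0577
```

```bash
python3 - <<'E'
from wr import *
cams.camera("scene")
c=wrist("w8");s=cams.camera("scene");cv2.imwrite("pics/s8.png",s["frame"][200:,150:450])
for n,q in(("w",c),("s",s)):
    v=cloud(q).reshape(-1,3);v=v[np.isfinite(v).all(1)]
    p=v[(abs(v[:,0]-.54)<.042)&(abs(v[:,1]+.046)<.037)&(v[:,2]>.195)&(v[:,2]<.215)]
    if len(p)>9:print(n,len(p),rectfit(p[:,:2]),np.median(p[:,2]))
E
python3 go.py .5405 -.0463 .0848 .5
```

```text
w 23525 [540.0, -39.8, 83.9, 47.5, 0.1] 0.21004876810155998
s 792 [541.6, -34.7, 67.0, 61.7, 37.3] 0.2086872715328433
t 31.9 pos [ 0.5418 -0.0459  0.1611] jaw 0.53 q6 84.6 open 0.0573 F [ 0.7 -0.8 -3.4]
down tilt [ 0.0102  0.0016 -0.9999]  shift [ 0.0763 -0.002   0.0005] roll 0.0005 alt -3.1411
```

View pics/w8.png

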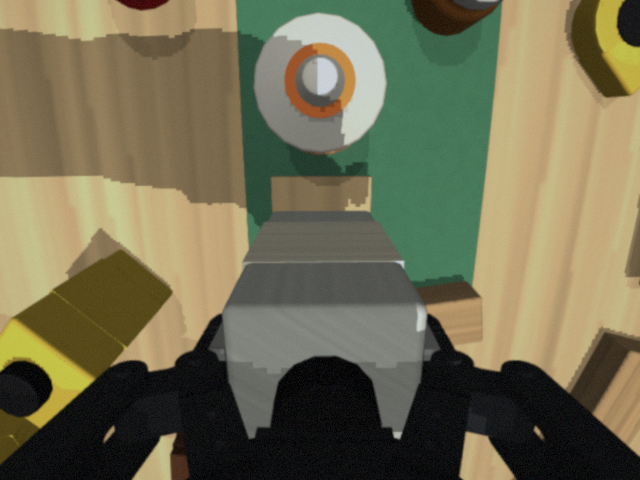

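>>> apply_moves --pt "0.01 -0.002 0.0005 0 -1" --pt "0.03 -0.002 0.0005 0 -1" --pt "0.052 -0.002 0.0005 0 -1" --pt "0.065 -0.002 0.0005 0 -1" --pt "0.072 -0.002 0.0005 0 -1" --pt "0.0755 -0.002 0.0005 0 -1" --pt "0.0763 -0.002 0.0005 0 -1" --pt "0.0763 -0.002 0.0005 0 -1" --pt "0.0763 -0.002 0.0005 0 -1"

```text
time: 32.8
ee_pos: [0.541, -0.0463, 0.0856]
tcp_rot: [96.8, 89.3, 7.3]
wrist_force: [-0.2, 0.5, -2.7]
opening: 0.0577
```

```bash
python3 go.py .5405 -.0463 .0846 .5
```

```text
t 32.8 pos [ 0.541  -0.0463  0.0856] jaw 0.54 q6 84.5 open 0.0577 F [-0.2  0.5 -2.7]
down tilt [ 0.0114  0.0015 -0.9999]  shift [ 0.001  -0.0005  0.    ] roll 0.0006 alt -3.141
```

>>> apply_moves --pt "0.0008 0 0 0 -1" --pt "0.0008 0 0 0 -1" --pt "0.0008 0 0 0 0" --pt "0.0008 0 0 0 1" --pt "0.0008 0 0 0 1" --pt "0.0008 0 0 0 1" --pt "-0.015 0 0 0 1" --pt "-0.04 0 0 0 1" --pt "-0.075 0 0 0 1" --pt "-0.105 0 0 0 1" --pt "-0.12 0 0 0 1" --pt "-0.12 0 0 0 1"

```text
time: 34.0
ee_pos: [0.5406, -0.0465, 0.2082]
tcp_rot: [93.6, 89.1, 4.2]
wrist_force: [0.8, 0.9, -0.5]
opening: 0.0854
```

>>> apply_moves --pt "-0.02 -0.03 0.02 0 1" --pt "-0.03 -0.06 0.06 0 1" --pt "-0.03 -0.09 0.1 0 1" --pt "-0.03 -0.12 0.14 0 1" --pt "-0.03 -0.15 0.18 0 1" --pt "-0.03 -0.17 0.22 0 1" --pt "-0.03 -0.19 0.26 0 1" --pt "-0.03 -0.2 0.3 0 1" --pt "-0.03 -0.2 0.34 0 1" --pt "-0.03 -0.2 0.37 0 1" --pt "-0.03 -0.2 0.38 0 1" --pt "-0.03 -0.2 0.38 0 1"

```text
time: 35.2
ee_pos: [0.3433, -0.429, 0.233]
tcp_rot: [101.6, 89.2, 12.0]
wrist_force: [0.1, 0.2, -0.3]
opening: 0.0851
```

Run:
```python
from workcell import cams
from h import *
t=cams.camera("top");s=cams.camera("scene");cv2.imwrite("pics/t9.png",t["frame"][110:300,130:510]);cv2.imwrite("pics/s9.png",s["frame"])
for n,q in(("t",t),("s",s)):
    v=cloud(q).reshape(-1,3);v=v[np.isfinite(v).all(1)]
    def g(x,y,r,z0,z1):return v[(abs(v[:,0]-x)<r)&(abs(v[:,1]-y)<r)&(v[:,2]>z0)&(v[:,2]<z1)]
    for k,a in(("tin",(.54,-.046,.05,.12,.137)),("glue",(.539,.048,.045,.1,.119)),("jar",(.627,.12,.04,.068,.085)),("stone",(.508,-.311,.09,.041,.052)),("cleat",(.508,-.311,.14,.025,.036))):
        p=g(*a)
        if len(p)>9:print(n,k,len(p),rectfit(p[:,:2]),np.round(np.median(p[:,2]),4))
```

```text
t tin 744 [540.2, -47.4, 56.4, 57.5, 89.5] 0.1333
t glue 242 [538.9, 47.7, 60.6, 60.9, 76.5] 0.1165
t jar 432 [627.2, 119.1, 45.1, 44.7, 36.5] 0.0783
t stone 1859 [510.6, -310.2, 52.0, 151.4, 83.5] 0.0463
t cleat 1113 [509.3, -311.8, 81.5, 227.2, 83.8] 0.0301
s tin 995 [540.4, -45.0, 59.0, 57.8, 0.7] 0.1319
s glue 568 [539.5, 50.2, 60.9, 60.4, 36.5] 0.1156
s jar 840 [627.0, 120.4, 45.2, 44.8, 21.2] 0.0775
s stone 1668 [508.5, -309.4, 53.4, 151.3, 83.5] 0.0452
s cleat 1239 [507.3, -310.3, 80.3, 227.4, 83.7] 0.0293
```

View pics/s9.png

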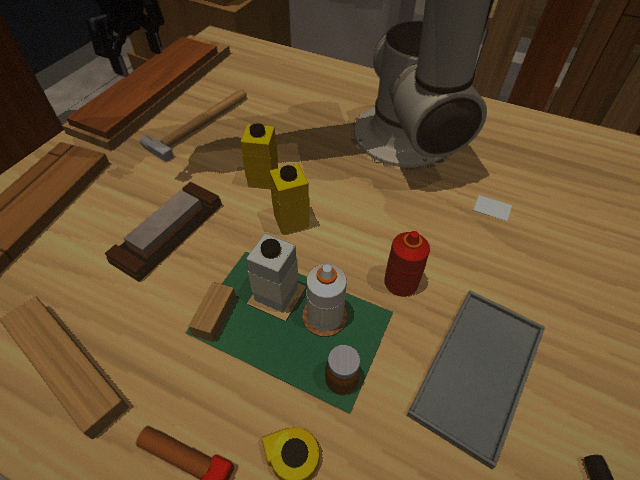

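View pics/t9.png

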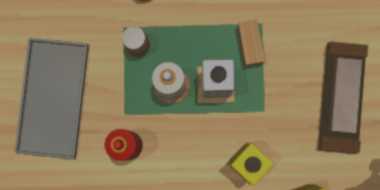

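```bash
python3 -c "
from workcell import bot
print(bot.job_done())"
```

```text
the job is handed in; nothing more can be done
None
```

The job is done in the order you asked and handed in at about 35 s. I stood the bottle and then the tin in the tray, and laid the stone in the holder. Then I put the bottle back on the round seat and the tin on the square seat.

My last checks, from the top and scene cameras with the arm withdrawn:
- **Bottle and tin:** both are upright, the bottle about 1 mm and the tin about 1.5 mm from its seat's centre.
- **Stone:** it is flat in the holder and parallel to it within 0.5°. It sits about 1.3 mm off the middle along its length, with 12 mm free at each end, and about 1–1.5 mm off across. I left that offset uncorrected.
- **Jar:** it has not moved.
- **Disagreements:** the cameras differ from each other by 1–2.5 mm, mostly in y, so those offsets are only good to about that.
- **Tilt:** the tool tilted by up to about 0.9° over the run, but the bottle and tin still stand upright and the stone lies flat.

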